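# Pin the hinge of a warming cabinet's door and shut it

## Task

Fit the loose door of the warming cabinet: take the brass-topped hinge pin from the wooden block, put it down through the red door knuckle, ease the door sideways until its hole lines up with the one in the dark bracket hidden beneath, and seat the pin fully home through both, pressing only gently. Then swing the door shut and let go, leaving the other things on the counter undisturbed.

Things in the scene. Friction and masses are not known exactly. Their poses are not given: they have to be found in the camera images.
- pin_center (a point): Hinge pin, centre half-way up; 68 mm tall, 70 g, z up along it. Bottom 30 mm: steel shaft, 10 mm diameter, its flat nose tapered to 8.4 mm over 2 mm. Then a 22 mm flange, 3 mm thick, its underside 4 mm below the centre. Top 35 mm: brass-coloured grip, 16 mm diameter, up to 34 mm above the centre; hold it above the flange. It stands nose down in the block; lift over 30 mm.
- block: Fixed wooden block 60 x 120 x 34 mm, origin at the centre of its underside, with two 13 mm holes on its y axis, 32 mm either side of the centre; the hinge pin stands in one, the black-topped spare peg in the other.
- spare: Black-topped spare peg, not needed: like the hinge pin but with an 18 mm shaft, 56 mm tall; origin at its lower tip. Leave it in its hole.
- cabinet_top (a point): Centre of the top face of the fixed aluminium warming cabinet, 200 mm deep (x), 260 mm wide (y), 160 mm high. Its -x axis points out of the front, its +y axis to the hinge side. Pressing or dragging the pin against the hinge needs less than 15 N; over 40 N fails.
- upper_hole (a point): Centre, on the top face, of the 12 mm hole in the red door knuckle, a plate 44 x 44 x 10 mm, 1 mm above the bracket. A pin put in stops 11 mm deep on the bracket until the holes line up, then goes 30 mm deep, flange on this face. Nothing near stands higher. At the start this hole is 6 to 29 mm to the cabinet's +y side of the bracket's hole: the door must go towards -y.
- door_push (a point): Point on the outer face of the steel door, 150 mm from the hinge axis, 30 mm below the door's top edge; the point's -x axis points out of that face, its y axis along the door to the hinge, z up. Door 240 mm wide, 16 mm thick, 138 mm high, top edge 41 mm below the red knuckle's top face; a vertical black handle bar 90 mm long stands 35 mm off that face, 205 mm from the hinge axis.
- swing (a joint): Swing of the door in rad: 0 shut (a stop), positive open towards the robot; it stays where left (friction 0.06 N m). Without the pin the whole door, red knuckle too, also slides along the cabinet's y (34 mm of travel, 2 N of friction) and stays where left; a pin standing in its hole drags it along.
- jar: Glass jar with a red cap, 70 mm in diameter, 100 mm high, origin at its base; bystander, leave alone.
- can: Orange-labelled can, 66 mm in diameter, 100 mm high, origin at its base; bystander, leave alone.
- mug: Blue mug, 80 mm in diameter, 95 mm high, origin at its base; bystander, leave alone.
- spray: Blue bottle with a green cap, 72 mm in diameter, 220 mm high, origin at its base; bystander, leave alone.
- driver: Screwdriver lying on the counter near the block; bystander, leave alone.
- hinge_nominal (a point): Nominal hinge axis at the level of the top of the dark bracket (lower knuckle), axes as the cabinet's. The bracket, a plate 16 mm thick, has a 12 mm through hole, hidden when the red knuckle is over it. It is clamped fast in a slot, so its hole is really up to 10 mm to either side of this point along y (unreported). Its flat top reaches 38 mm to +y and 28 mm to -y of the hole.

How it is judged:
By the outcome, as a careful person would: the job done as asked, in the order asked, and still so for the second after the job is handed in, with the robot touching nothing.
It also fails if it takes over 67 s, if anything falls off the work surface, if the arm or the gripper's body presses on something with over 40 N, if the wrist force passes 120 N, or if a joint passes its speed limit or range.

## Robot

A 6-joint arm with a two-finger parallel gripper is mounted at the origin on the work surface. World frame = base frame: x ahead of the robot, y to its left, z up, the work surface at z = 0. Lengths are in m, angles in rad, forces in N, time in s.
With the tool pointing down it reaches from about 0.425 to 0.95 m from the base axis. Payload 3.5 kg.
Tool frame: the origin (TCP) lies midway between the tips of the shut fingers; the grasp point (between the pads) lies 19 mm behind it; z points along the fingers, y is the direction in which the jaws open and shut (so a half turn about z gives the same grasp; the last joint's range is limited). The gripper opens to 85 mm and grips with 20 to 120 N. Pads are 22 mm wide; open, the fingers measure 114 mm over their backs; the gripper's body (76 mm by 85 mm) begins 54 mm behind the grasp point. The pads swing forward as they close: fully open they stand 13 mm farther back than shut.
Start: joints at [1.152, 0.286, 1.577, -0, 1.279, -0.15], TCP at [0.179, 0.651, 0.231] pointing down, gripper open.
Joint ranges: [-2.77, 2.77], [-0.9, 2.22], [0.21, 2.48], [-1.53, 4.67], [0.24, 2.81], [-2.84, 2.84]. Speed limits (rad/s): [2.79, 2.79, 3.14, 3.14, 3.14, 3.14].

## Interface

Orientations are given as a unit quaternion [x, y, z, w].
In Python, from plant import * gives the robot as it stands.
- The arm moves only by the shell command python3 -m jog 'ROWS' [FORCE]. ROWS is a JSON object of lists of equal length, an entry for each row: "travel": the shift along the world's x, y, z in mm, a list of three; "dr": the turn, a rotation vector about the world's x, y, z in degrees, a list of three; "jaw": the closure in counts, from 0 (fully open) to 255 (shut). In form: {"travel": [[x, y, z], ...], "dr": [[wx, wy, wz], ...], "jaw": [jaw, ...]}. A call has 1 to 5 rows; each row shifts and turns the commanded pose from where the row before left it; what a row does not reach is not made up. A row lasts 1/12 s, in which the tool goes at most 41.7 mm and 7.16 degrees, less where a joint would pass 70% of its speed; a pose out of reach is approached as far as the arm can. A call is refused whole if a number of a shift passes 41.7 or a number of a turn 7.16, either way. A call with a gripper value outside its range is refused whole. The fingers move at their own pace and stop on an object; FORCE is the grip in N (left out, the last holds). Time passes only in rows, so rows that do not move let the fingers close. It gives the time, the measured TCP pose, the force and the opening at its end, in the units of the state.
- get_state(): the state, without advancing time (a new reading comes with each control period).
- read_camera(name): name is "scene" or "side" or "wrist"; returns the picture (480x640x3 uint8, red, green, blue); there is no depth.
- camera_info(name): a dict with "K" (3x3 intrinsics, pixels), "k1" (the pictures are not rectified: a ray, as slopes to the right and down, at radius r is drawn at 1 + k1 r^2 times it, then the intrinsics apply), "R" (3x3) and "t" (3): a world point X has camera coordinates R X + t; the wrist camera has in their place "mount" (4x4, takes a point from camera to tool coordinates, whose origin is the TCP and whose axes are the flange's). Camera axes: x right, y down, z forward; pixel columns grow to the right and rows downward; lengths in m; the calibration is good to about 2 mm. A picture is of the moment at which its call begins: read the wrist's pose just before it. camera_info takes no time and is no camera call.
- sign_off(): hands the job in, once; it reports no verdict.
The state is a dict: "time": time; "qpos": joint angles; "dq": joint speeds; "joint_efforts": joint torques, N m; "eef_pos": TCP position; "tcp_rot": TCP orientation; "contact_force": force on the tool from outside, world axes, zero at the start; "wrist_torque": the same for the moment, N m; "opening": opening from 0.0 (shut) to 1.0 (fully open).
Only numpy, scipy, OpenCV 4.12 (cv2) and the standard library are available. Lean on these libraries where they do the work, as an engineer would, in place of code of your own. Each camera call takes 0.05 s, during which the arm holds its last target. There are 200 camera calls.

## Working session

There is one attempt and no reset: what is moved stays moved. The work goes in short steps, Python scripts to look and compute and a shell command to move; the robot and the scene stay as the last step left them, time stands still between calls to the robot, and variables do not carry over. Pictures are saved under pics/ and viewed, about 8 in all and at most 12, crops included, and the job is handed in when it is done.

```bash
ls; mkdir -p pics; python3 - <<'E'
from plant import *
import cv2,numpy as np
s=get_state();print(s)
for n in ["scene","side","wrist"]:
    print(n,camera_info(n))
    cv2.imwrite(f"pics/{n}0.png",cv2.cvtColor(read_camera(n),cv2.COLOR_RGB2BGR))
E
```

```text
pics
{'time': 0.0, 'qpos': array([ 1.15195838e+00,  2.87177009e-01,  1.57816872e+00, -2.01973202e-05,
        1.27862295e+00, -1.49979496e-01]), 'dq': array([ 0.00059175, -0.00038322, -0.00094252,  0.00017283, -0.00274673,
        0.00223067]), 'joint_efforts': array([-1.19623095e-03, -4.05978048e+01, -2.92626321e+01, -1.93404476e-04,
        5.75882150e-03,  8.58177572e-06]), 'eef_pos': array([0.17899239, 0.65015104, 0.22994411]), 'tcp_rot': array([ 1.34021720e-01,  9.90977683e-01, -1.14300260e-03, -3.24066335e-04]), 'contact_force': array([0.17460183, 0.99914786, 0.39845221]), 'wrist_torque': array([-0.00047056, -0.00577286,  0.00917117]), 'opening': 1.0029057649226447}
scene {'K': array([[499.8580886 ,   0.        , 328.93751756],
       [  0.        , 499.8580886 , 243.51813102],
       [  0.        ,   0.        ,   1.        ]]), 'k1': 0.0457944107298822, 'R': array([[-0.68348991,  0.72981467, -0.01456362],
       [ 0.60107096,  0.5513734 , -0.57853355],
       [-0.41419228, -0.40417561, -0.81552856]]), 't': array([ 0.32304626, -0.29167783,  1.66351516])}
side {'K': array([[562
[... 220 characters left out ...]
3],
       [-0.09408566, -0.57437741, -0.81316571],
       [ 0.15073209,  0.79915456, -0.58192081]]), 't': array([-0.50674501,  0.19672343,  1.2129607 ])}
wrist {'K': array([[409.26400171,   0.        , 326.29608912],
       [  0.        , 409.26400171, 240.4915371 ],
       [  0.        ,   0.        ,   1.        ]]), 'k1': -0.09601812636888787, 'mount': array([[ 6.00312422e-04, -9.63774790e-01, -2.66716693e-01,
         6.79529222e-02],
       [ 9.99999814e-01,  6.07631407e-04,  5.50864610e-05,
        -2.09049780e-04],
       [ 1.08974497e-04, -2.66716677e-01,  9.63774975e-01,
        -1.42129280e-01],
       [ 0.00000000e+00,  0.00000000e+00,  0.00000000e+00,
         1.00000000e+00]])}
```

View pics/scene0.png

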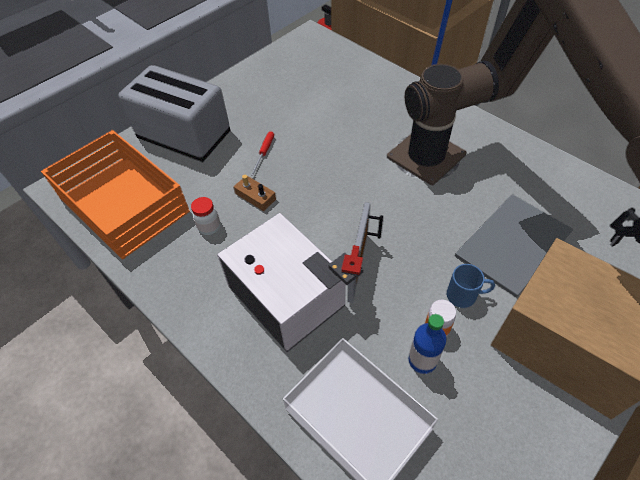

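View pics/side0.png

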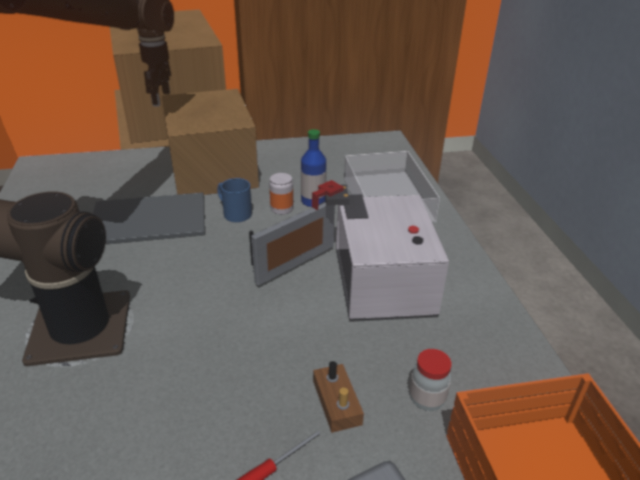

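```bash
cat > h.py <<'E'
from plant import *
import cv2,numpy as np
from scipy.spatial.transform import Rotation as Ro
def cam(n,s=None):
    c=camera_info(n)
    if n=="wrist":
        s=s or get_state()
        T=np.eye(4);T[:3,:3]=Ro.from_quat(s["tcp_rot"]).as_matrix();T[:3,3]=s["eef_pos"]
        M=np.linalg.inv(T@c["mount"]);return c["K"],c["k1"],M[:3,:3],M[:3,3]
    return c["K"],c["k1"],c["R"],c["t"]
def dist(k1):return np.array([k1,0,0,0],float)
def proj(C,X):
    K,k1,R,t=C
    return cv2.projectPoints(np.atleast_2d(np.array(X,float)),cv2.Rodrigues(R)[0],t,K,dist(k1))[0].reshape(-1,2)
def ray(C,p):
    K,k1,R,t=C
    u=cv2.undistortPoints(np.array([[p]],float),K,dist(k1)).ravel()
    return -R.T@t,R.T@np.array([u[0],u[1],1])
def atz(C,p,z):
    o,d=ray(C,p);return o+d*(z-o[2])/d[2]
def tri(CP):
    A=np.zeros((3,3));b=np.zeros(3)
    for C,p in CP:
        o,d=ray(C,p);d/=np.linalg.norm(d);P=np.eye(3)-np.outer(d,d);A+=P;b+=P@o
    X=np.linalg.solve(A,b);return X,[np.round(proj(C,X)[0]-p,1) for C,p in CP]
def save(name,im):cv2.imwrite("pics/"+name,cv2.cvtColor(im,cv2.COLOR_RGB2BGR))
E
python3 - <<'E'
from h import *
a=cv2.imread("pics/scene0.png");b=cv2.imread("pics/side0.png")
def c(i,x,y,w=100,h=75):return cv2.resize(i[y:y+h,x:x+w],(400,300),interpolation=cv2.INTER_CUBIC)
cv2.imwrite("pics/m1.png",np.vstack([np.hstack([c(a,300,200),c(b,290,165)]),np.hstack([c(a,215,160),c(b,300,355)])]))
S=cam("scene");D=cam("side")
print("pin top",atz(S,(246,178),.072),atz(D,(344,391),.072))
print("red",tri([(S,(352,258)),(D,(333,186))]))
E
```

```text
pin top [ 0.50823657 -0.31000009  0.072     ] [ 0.50633989 -0.31975809  0.072     ]
red (array([0.57915079, 0.17288713, 0.1982306 ]), [array([-1.9,  1.1]), array([-2. , -0.8])])
```

View pics/m1.png

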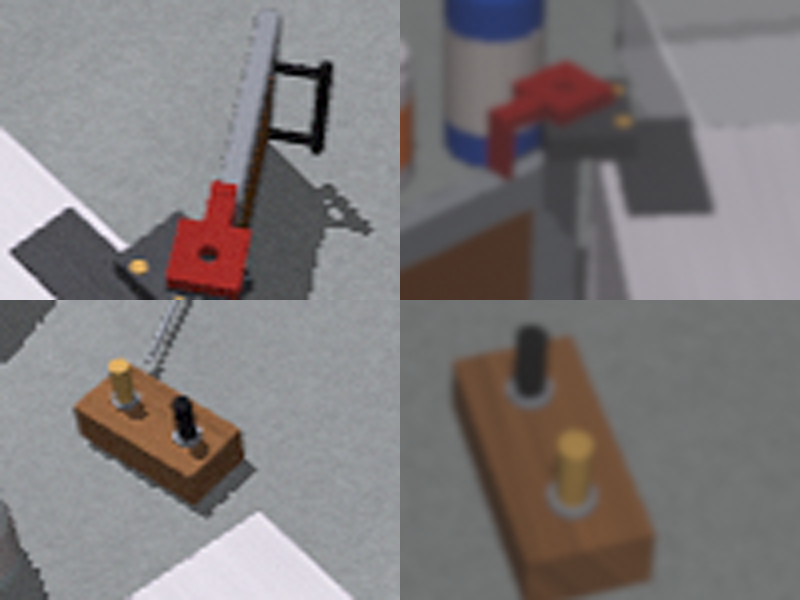

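```bash
python3 - <<'E'
from h import *
S=cam("scene");D=cam("side")
print("hole",tri([(S,(352,263.5)),(D,(330.75,186.25))]))
print("pin",tri([(S,(244.5,176.3)),(D,(343.75,390.5))]))
print("spare",tri([(S,(260.25,185.5)),(D,(333.2,362.5))]))
for n,p in dict(A=(280,216),B=(219,258),C=(286,345),E=(347,290)).items(): print(n,atz(S,p,.16))
for n,p in dict(a=(344,265),b=(443,264)).items(): print(n,atz(D,p,.16))
# door top edge, z~.155: hinge end/outer end
for p in [(358,246),(366,204)]: print("door",atz(S,p,.157))
E
```

```text
hole (array([0.58098247, 0.18128721, 0.19007046]), [array([ 0.2, -0.1]), array([0.2, 0.1])])
pin (array([ 0.50637838, -0.31864696,  0.07188141]), [array([ 0.1, -0. ]), array([0.1, 0. ])])
spare (array([ 0.50047378, -0.25406871,  0.07395466]), [array([ 0., -0.]), array([0.1, 0. ])])
A [ 0.58302139 -0.07040759  0.16      ]
B [ 0.77770405 -0.08561865  0.16      ]
C [0.82589427 0.20383191 0.16      ]
E [0.63044738 0.20973298 0.16      ]
a [ 0.55611517 -0.07940566  0.16      ]
b [ 0.75609641 -0.10916366  0.16      ]
door [0.51510208 0.14358711 0.157     ]
door [0.39686949 0.068578   0.157     ]
```

```bash
python3 -m jog '{"travel":[[0,0,41],[0,-10,38],[24,-30,10],[26,-32,4],[26,-32,4]],"dr":[[0,0,0],[0,0,0],[0,0,0],[0,0,3],[0,0,3]],"jaw":[0,0,0,0,0]}'
python3 -m jog '{"travel":[[26,-32,0],[26,-32,0],[26,-32,0],[26,-32,0],[26,-32,0]],"dr":[[0,0,0],[0,0,0],[0,0,0],[0,0,0],[0,0,0]],"jaw":[0,0,0,0,0]}'
python3 -m jog '{"travel":[[26,-32,0],[26,-32,0],[26,-32,0],[26,-32,0],[26,-32,0]],"dr":[[0,0,0],[0,0,0],[0,0,0],[0,0,0],[0,0,0]],"jaw":[60,60,60,60,60]}'
```

```text
time: 0.57
eef_pos: [0.2555, 0.5461, 0.3297]
tcp_rot: [0.08, 0.997, 0.001, 0.001]
contact_force: [1.3, -0.3, -0.9]
opening: 1.004
time: 0.98
eef_pos: [0.3859, 0.385, 0.3281]
tcp_rot: [0.082, 0.997, -0.0, -0.0]
contact_force: [1.2, 1.0, 0.7]
opening: 1.003
time: 1.4
eef_pos: [0.516, 0.2249, 0.3281]
tcp_rot: [0.082, 0.997, 0.0, -0.0]
contact_force: [1.2, 1.2, 0.1]
opening: 0.763
```

```bash
python3 -m jog '{"travel":[[26,-29,0],[26,-28,0],[15,-16,0],[0,0,0],[0,0,0]],"dr":[[0,0,0],[0,0,0],[0,0,0],[0,0,0],[0,0,0]],"jaw":[110,110,110,110,110]}'
python3 - <<'E'
from h import *
s=get_state();print(s["time"],s["eef_pos"],s["tcp_rot"],s["opening"])
C=cam("wrist",s);im=read_camera("wrist");save("w1.png",im)
np.savez("w1.npz",R=C[2],t=C[3])
print(proj(C,[[.581,.181,.19]]))
h=cv2.cvtColor(im,cv2.COLOR_RGB2HSV)
E
```

```text
time: 1.82
eef_pos: [0.5825, 0.1528, 0.3274]
tcp_rot: [0.083, 0.997, 0.0, -0.001]
contact_force: [0.7, 0.7, -0.6]
opening: 0.572
1.8167 [0.58247521 0.15278069 0.32742485] [ 8.31216583e-02  9.96538951e-01  6.54413191e-05 -9.51081625e-04] 0.5719616605522556
[[365.9489873  219.49289088]]
```

View pics/w1.png

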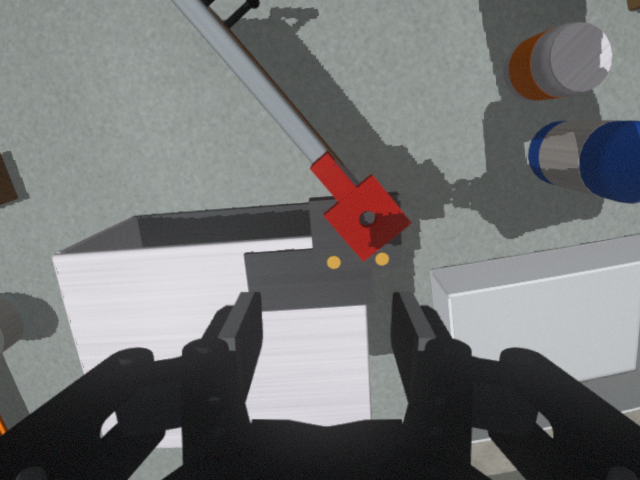

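```bash
python3 - <<'E'
from h import *
im=cv2.imread("pics/w1.png")[175:285,295:425]
im=cv2.convertScaleAbs(im,alpha=1.6,beta=10)
cv2.imwrite("pics/c1.png",cv2.resize(im,(780,660),interpolation=cv2.INTER_CUBIC)[:600])
E
```

```text
(no output)
```

View pics/c1.png

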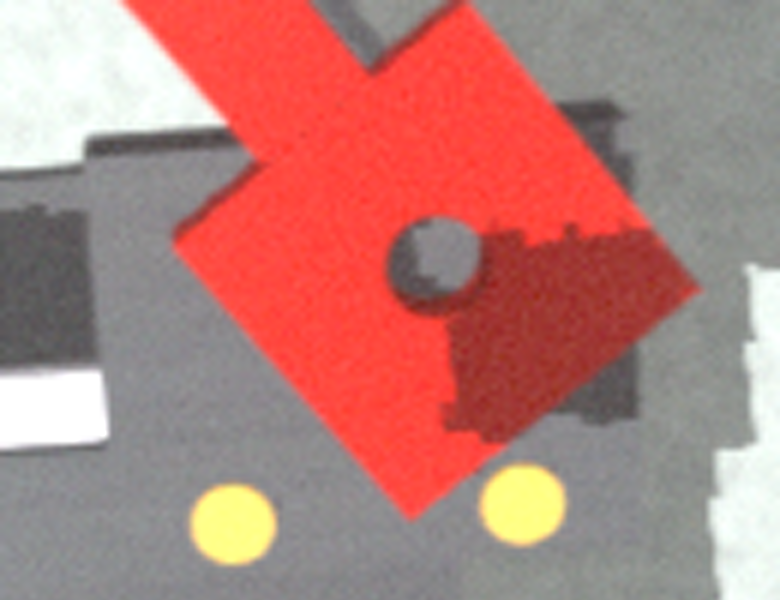

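```bash
python3 - <<'E'
from h import *
d=np.load("w1.npz");c=camera_info("wrist");W=(c["K"],c["k1"],d["R"],d["t"])
S=cam("scene");D=cam("side")
print(tri([(S,(352,263.5)),(D,(330.75,186.25)),(W,(367.5,219.3))]))
f=lambda p,z:atz(W,(295+p[0]/6,175+p[1]/6),z)
for z in (.177,.179):
  L=[f((89,152),z),f((97,360),z)];R=[f((627,115),z),f((637,415),z)]
  F=[f((89,152),z),f((600,118),z)]
  yaw=np.arctan2(*( (F[1]-F[0])[:2]));print(z,"yaw",np.degrees(yaw))
  y=np.array([np.sin(yaw),np.cos(yaw)])
  print([round(float(p[:2]@y),4) for p in L+R],"hole y",f((435,266),z+.011)[:2]@y, f((435,266),z+.011))
a,b=atz(W,(54,255),.16),atz(W,(245,243),.16);print("front edge yaw",np.degrees(np.arctan2(*(b-a)[:2])),a,b)
# knuckle corners -> size and angle
P=[f(p,.19) for p in [(175,240),(412,520),(703,290),(464,0)]]
for i in range(4):
  e=P[(i+1)%4]-P[i];print(np.linalg.norm(e),np.degrees(np.arctan2(e[1],e[0])))
print(np.mean(P,0))
E
```

```text
(array([0.58103622, 0.18166352, 0.190058  ]), [array([0.3, 0. ]), array([ 0.2, -0. ]), array([-0.6,  0.1])])
0.177 yaw 5.5806431693958665
[0.1979, 0.1968, 0.2628, 0.2632] hole y 0.23790757388925557 [0.58153284 0.18221911 0.188     ]
0.179 yaw 5.58064316939586
[0.198, 0.1969, 0.2625, 0.2629] hole y 0.23773204206104606 [0.58106526 0.18208842 0.19      ]
front edge yaw 5.814005632796163 [ 0.57452838 -0.07571108  0.16      ] [0.59101012 0.08615505 0.16      ]
0.04446433845882459 30.159433319114896
0.043895159662037664 120.68662688824054
0.044538101088844005 -148.76656614601913
0.04306105369990993 -59.215420946746626
[0.5811409  0.18255581 0.19      ]
```

```bash
Z='[0,0,0]'; python3 -m jog '{"travel":[[-6,-39,0],[-6,-39,0],[-6,-39,0],[-6,-39,0],[-6,-39,0]],"dr":[[0,0,0],[0,0,0],[0,0,0],[0,0,0],[0,0,0]],"jaw":[130,130,130,130,130]}' | tail -5
python3 -m jog '{"travel":[[-7,-39,0],[-7,-39,0],[-7,-39,0],[-7,-38,-10],[-7,-36,-18]],"dr":[[0,0,0],[0,0,0],[0,0,0],[0,0,0],[0,0,0]],"jaw":[130,130,130,130,130]}' | tail -5
python3 -m jog '{"travel":[[-6,-36,-18],[-6,-36,-18],[-2,-13,-38],[0,0,-30],[0,0,0]],"dr":[[0,0,0],[0,0,0],[0,0,0],[0,0,0],[0,0,0]],"jaw":[130,130,130,130,130]}'
python3 - <<'E'
from h import *
s=get_state();C=cam("wrist",s);im=read_camera("wrist");save("w2.png",im)
print(s["eef_pos"],s["tcp_rot"],s["opening"])
np.savez("w2.npz",R=C[2],t=C[3])
print(proj(C,[[.5064,-.3186,.072],[.5005,-.254,.072]]))
S=cam("scene");print("jar",atz(S,(203,205),.1))
E
```

```text
time: 2.28
eef_pos: [0.5511, -0.0408, 0.3286]
tcp_rot: [0.08, 0.997, 0.0, 0.0]
contact_force: [1.0, -0.9, -0.5]
opening: 0.492
time: 2.7
eef_pos: [0.5178, -0.233, 0.3033]
tcp_rot: [0.081, 0.997, -0.001, 0.003]
contact_force: [1.3, -0.2, -0.4]
opening: 0.492
time: 3.12
eef_pos: [0.4998, -0.3137, 0.1885]
tcp_rot: [0.082, 0.997, 0.004, -0.006]
contact_force: [-0.7, 1.2, -1.4]
opening: 0.486
[ 0.49981631 -0.31371564  0.1884556 ] [ 0.08199812  0.99660668  0.00448692 -0.00559458] 0.4863896299340529
[[319.42308364 247.9847158 ]
 [415.5366769  223.6424258 ]]
jar [ 0.67410163 -0.29928031  0.1       ]
```

View pics/w2.png

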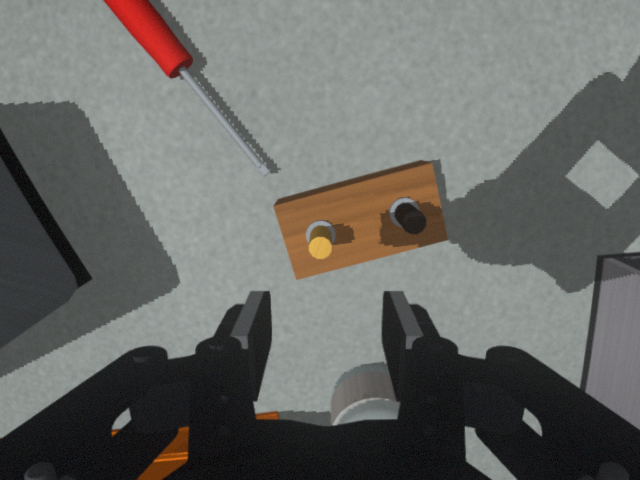

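```bash
python3 -m jog '{"travel":[[3,-2,-30],[3,-2,-38],[0,0,-38],[0,0,-20],[0,0,0]],"dr":[[0,0,0],[0,0,0],[0,0,0],[0,0,0],[0,0,0]],"jaw":[130,130,130,130,130]}'
python3 -m jog '{"travel":[[0,0,0],[0,0,0]],"dr":[[0,0,0],[0,0,0]],"jaw":[130,130]}'
```

```text
time: 3.58
eef_pos: [0.5081, -0.318, 0.0674]
tcp_rot: [0.081, 0.997, 0.002, -0.003]
contact_force: [-0.4, 0.7, -0.9]
opening: 0.492
time: 3.75
eef_pos: [0.5116, -0.3221, 0.0742]
tcp_rot: [0.081, 0.997, -0.002, 0.002]
contact_force: [-0.1, 0.4, 0.8]
opening: 0.488
```

```bash
python3 -m jog '{"travel":[[-4,3,-14],[0,0,-16],[0,0,0],[0,0,0],[0,0,0]],"dr":[[0,0,0],[0,0,0],[0,0,0],[0,0,0],[0,0,0]],"jaw":[130,130,130,130,130]}'
python3 -m jog '{"travel":[[0,0,0],[0,0,0],[0,0,0]],"dr":[[0,0,0],[0,0,0],[0,0,0]],"jaw":[130,130,130]}'
```

```text
time: 4.17
eef_pos: [0.5067, -0.3193, 0.043]
tcp_rot: [0.082, 0.997, -0.001, 0.002]
contact_force: [-0.0, 1.1, 0.5]
opening: 0.488
time: 4.42
eef_pos: [0.5058, -0.3187, 0.0414]
tcp_rot: [0.082, 0.997, -0.001, 0.001]
contact_force: [-0.0, 0.1, 0.4]
opening: 0.489
```

```bash
python3 -m jog '{"travel":[[0,0,0],[0,0,0],[0,0,0],[0,0,0],[0,0,0]],"dr":[[0,0,0],[0,0,0],[0,0,0],[0,0,0],[0,0,0]],"jaw":[255,255,255,255,255]}' 70
python3 -m jog '{"travel":[[0,0,0],[0,0,0],[0,0,0],[0,0,5],[0,0,10]],"dr":[[0,0,0],[0,0,0],[0,0,0],[0,0,0],[0,0,0]],"jaw":[255,255,255,255,255]}'
python3 -m jog '{"travel":[[0,0,15],[0,0,15],[0,0,25],[0,0,35],[0,0,35]],"dr":[[0,0,0],[0,0,0],[0,0,0],[0,0,0],[0,0,0]],"jaw":[255,255,255,255,255]}'
```

```text
time: 4.83
eef_pos: [0.5054, -0.3184, 0.0407]
tcp_rot: [0.082, 0.997, -0.0, 0.0]
contact_force: [-0.2, 0.1, 1.3]
opening: 0.165
time: 5.25
eef_pos: [0.504, -0.3171, 0.0537]
tcp_rot: [0.082, 0.997, 0.001, -0.002]
contact_force: [-0.3, -0.5, -0.7]
opening: 0.163
time: 5.67
eef_pos: [0.5043, -0.3174, 0.1807]
tcp_rot: [0.082, 0.997, 0.001, -0.001]
contact_force: [1.1, -0.9, -0.4]
opening: 0.167
```

```bash
python3 -m jog '{"travel":[[0,0,38],[0,5,38],[5,28,25],[6,39,0],[6,39,0]],"dr":[[0,0,0],[0,0,0],[0,0,0],[0,0,3.7],[0,0,0]],"jaw":[255,255,255,255,255]}'|head -2
python3 -m jog '{"travel":[[6,39,0],[6,39,0],[6,39,0],[6,39,0],[6,39,0]],"dr":[[0,0,0],[0,0,0],[0,0,0],[0,0,0],[0,0,0]],"jaw":[255,255,255,255,255]}'|head -2
python3 -m jog '{"travel":[[6,39,0],[6,39,0],[6,39,0],[6,39,0],[6,30,0]],"dr":[[0,0,0],[0,0,0],[0,0,0],[0,0,0],[0,0,0]],"jaw":[255,255,255,255,255]}'|head -2
python3 -m jog '{"travel":[[0,0,0],[0,0,0],[0,0,0],[0,0,0],[0,0,0]],"dr":[[0,0,0],[0,0,0],[0,0,0],[0,0,0],[0,0,0]],"jaw":[255,255,255,255,255]}'
python3 - <<'E'
from h import *
s=get_state();C=cam("wrist",s);im=read_camera("wrist");save("w3.png",im)
S=cam("scene");D=cam("side")
a=read_camera("scene");b=read_camera("side")
p=s["eef_pos"];print(p,s["tcp_rot"])
z=Ro.from_quat(s["tcp_rot"]).apply([0,0,1]);nose=p+.0367*z;print("nose",nose)
def c(n,Cm,i,P):
  u=proj(Cm,[P])[0];x,y=int(u[0])-50,int(u[1])-37;print(n,x,y,"nose px",u)
  return cv2.resize(i[y:y+75,x:x+100],(400,300),interpolation=cv2.INTER_CUBIC)
m=nose+[0,0,-.01]
W=cv2.resize(im[150:450,126:526],(400,300));print("nose wrist",proj(C,[nose]))
save("m3.png",np.vstack([np.hstack([c("S",S,a,m),c("D",D,b,m)]),np.hstack([W,W*0])]))
E
```

```text
time: 6.08
eef_pos: [0.5229, -0.2072, 0.2851]
time: 6.5
eef_pos: [0.5517, -0.0102, 0.2818]
time: 6.92
eef_pos: [0.5815, 0.1767, 0.2817]
time: 7.33
eef_pos: [0.5822, 0.1725, 0.2814]
tcp_rot: [0.051, 0.999, -0.0, -0.0]
contact_force: [-0.2, 0.1, -0.7]
opening: 0.163
[0.58218796 0.17250961 0.28144647] [ 5.06052786e-02  9.98718727e-01 -9.98493284e-05 -1.46333052e-05]
nose [0.58218652 0.17250235 0.24474647]
nose wrist [[326.56137194 278.76104084]]
S 299 214 nose px [349.43084306 251.07859387]
D 282 134 nose px [332.69925461 171.51426701]
```

View pics/m3.png

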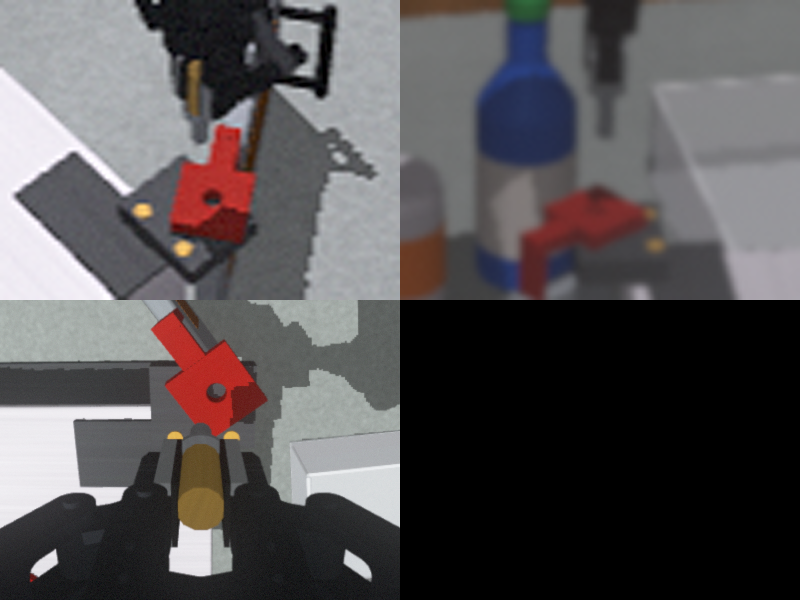

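```bash
python3 - <<'E'
from h import *
s=get_state();C=cam("wrist",s);print(s["eef_pos"])
im=cv2.imread("pics/w3.png");g=im[226:260,325:360].min(2).astype(int)
r=im[226:260,325:360];m=((r[:,:,2]<110)).astype(np.uint8);n,l,st,ce=cv2.connectedComponentsWithStats(m)
print(st,ce+[325,226])
print(atz(C,(342,242),.19),proj(C,[[.5811,.182,.19]]))
p=s["eef_pos"]
for n,Cm,q in (("S",cam("scene"),(349.2,248.5)),("D",cam("side"),(333,167.5))): print(n,atz(Cm,q,p[2]-.0367),proj(Cm,[p-[0,0,.0367]]))
print(tri([(cam("scene"),(349.2,248.5)),(cam("side"),(333,167.5)),(C,(327,278.5))]))
E
```

```text
[0.58228952 0.17274262 0.28148048]
[[  0   0  35  34 884]
 [  8   8  19  18 280]
 [ 33  15   2  19  26]] [[341.61199095 242.37782805]
 [341.67142857 242.33928571]
 [358.73076923 248.38461538]]
[0.58082608 0.18212494 0.19      ] [[341.83185282 242.46272471]]
S [0.58243232 0.17175517 0.24478048] [[349.56083818 248.70034354]]
D [0.5827662  0.17330265 0.24478048] [[332.84629934 167.63181776]]
(array([0.58245754, 0.17247492, 0.24518168]), [array([0.2, 0.1]), array([-0.1,  0. ]), array([-1.,  1.])])
```

```bash
python3 -m jog '{"travel":[[-1.3,9.4,0],[0,0,-20],[0,0,-20],[0,0,-8],[0,0,0]],"dr":[[0,0,0],[0,0,0],[0,0,0],[0,0,0],[0,0,0]],"jaw":[255,255,255,255,255]}'
python3 -m jog '{"travel":[[0,0,0],[0,0,0],[0,0,0],[0,0,0],[0,0,0]],"dr":[[0,0,0],[0,0,0],[0,0,0],[0,0,0],[0,0,0]],"jaw":[255,255,255,255,255]}'
```

```text
time: 7.9
eef_pos: [0.5793, 0.1832, 0.2302]
tcp_rot: [0.05, 0.999, -0.0, -0.003]
contact_force: [0.0, 0.2, -1.0]
opening: 0.166
time: 8.32
eef_pos: [0.5814, 0.1832, 0.2344]
tcp_rot: [0.05, 0.999, 0.0, 0.001]
contact_force: [-0.7, 0.2, -0.6]
opening: 0.164
```

```bash
python3 -m jog '{"travel":[[-0.3,-1,-2],[0,0,-2],[0,0,-2],[0,0,-2],[0,0,0]],"dr":[[0,0,0],[0,0,0],[0,0,0],[0,0,0],[0,0,0]],"jaw":[255,255,255,255,255]}'
python3 -m jog '{"travel":[[0,0,-2],[0,0,-2],[0,0,-2],[0,0,0],[0,0,0]],"dr":[[0,0,0],[0,0,0],[0,0,0],[0,0,0],[0,0,0]],"jaw":[255,255,255,255,255]}'
```

```text
time: 8.73
eef_pos: [0.5803, 0.1821, 0.2244]
tcp_rot: [0.05, 0.999, -0.0, -0.001]
contact_force: [0.9, -0.9, -0.9]
opening: 0.165
time: 9.15
eef_pos: [0.5805, 0.1821, 0.2191]
tcp_rot: [0.05, 0.999, -0.0, -0.0]
contact_force: [0.8, 0.3, -1.3]
opening: 0.168
```

```bash
python3 -m jog '{"travel":[[0,0,-1.5],[0,0,-1],[0,0,-1],[0,0,0],[0,0,0]],"dr":[[0,0,0],[0,0,0],[0,0,0],[0,0,0],[0,0,0]],"jaw":[255,255,255,255,255]}'
python3 -m jog '{"travel":[[0,0,-0.5],[0,0,0],[0,0,0]],"dr":[[0,0,0],[0,0,0],[0,0,0]],"jaw":[255,255,255]}'
```

```text
time: 9.57
eef_pos: [0.5808, 0.1822, 0.2166]
tcp_rot: [0.05, 0.999, 0.0, 0.0]
contact_force: [-1.7, -0.1, 2.9]
opening: 0.168
time: 9.82
eef_pos: [0.5809, 0.1822, 0.2166]
tcp_rot: [0.05, 0.999, 0.0, 0.001]
contact_force: [-1.4, -0.6, 5.2]
opening: 0.164
```

```bash
python3 -m jog '{"travel":[[-0.2,-2,0],[-0.2,-2,0],[-0.2,-2,0],[-0.2,-2,0],[0,0,0]],"dr":[[0,0,0],[0,0,0],[0,0,0],[0,0,0],[0,0,0]],"jaw":[255,255,255,255,255]}'
python3 -m jog '{"travel":[[-0.1,-1,0],[-0.1,-1,0],[0,0,0]],"dr":[[0,0,0],[0,0,0],[0,0,0]],"jaw":[255,255,255]}'
```

```text
time: 10.23
eef_pos: [0.5804, 0.1753, 0.2165]
tcp_rot: [0.05, 0.999, 0.002, 0.001]
contact_force: [0.0, 3.8, 5.1]
opening: 0.167
time: 10.48
eef_pos: [0.5802, 0.1734, 0.2165]
tcp_rot: [0.05, 0.999, 0.002, 0.001]
contact_force: [-0.7, 3.2, 5.4]
opening: 0.168
```

```bash
python3 -m jog '{"travel":[[-0.1,-1,0],[-0.1,-1,0],[0,0,0]],"dr":[[0,0,0],[0,0,0],[0,0,0]],"jaw":[255,255,255]}'
python3 -m jog '{"travel":[[-0.1,-1,0],[0,0,0],[0,0,0]],"dr":[[0,0,0],[0,0,0],[0,0,0]],"jaw":[255,255,255]}'
python3 -m jog '{"travel":[[-0.1,-1,0],[0,0,0],[0,0,0]],"dr":[[0,0,0],[0,0,0],[0,0,0]],"jaw":[255,255,255]}'
```

```text
time: 10.73
eef_pos: [0.5799, 0.1712, 0.2163]
tcp_rot: [0.05, 0.999, 0.001, 0.001]
contact_force: [-0.6, 4.5, 4.6]
opening: 0.164
time: 10.98
eef_pos: [0.5789, 0.1688, 0.2141]
tcp_rot: [0.05, 0.999, -0.0, -0.001]
contact_force: [0.7, 1.0, -0.3]
opening: 0.165
time: 11.23
eef_pos: [0.5788, 0.1678, 0.2142]
tcp_rot: [0.05, 0.999, -0.0, -0.001]
contact_force: [-0.0, 0.7, -1.3]
opening: 0.168
```

```bash
python3 -m jog '{"travel":[[0,0,-1.5],[0,0,-1.5],[0,0,-1.5],[0,0,0],[0,0,0]],"dr":[[0,0,0],[0,0,0],[0,0,0],[0,0,0],[0,0,0]],"jaw":[255,255,255,255,255]}'
```

```text
time: 11.65
eef_pos: [0.5791, 0.1679, 0.2105]
tcp_rot: [0.05, 0.999, -0.0, -0.0]
contact_force: [0.2, 0.9, -0.9]
opening: 0.163
```

```bash
python3 -m jog '{"travel":[[0,0,-1.5],[0,0,-1.5],[0,0,-1.5],[0,0,-1.5],[0,0,0]],"dr":[[0,0,0],[0,0,0],[0,0,0],[0,0,0],[0,0,0]],"jaw":[255,255,255,255,255]}'
python3 -m jog '{"travel":[[0,0,-1.5],[0,0,-1.5],[0,0,-1],[0,0,0],[0,0,0]],"dr":[[0,0,0],[0,0,0],[0,0,0],[0,0,0],[0,0,0]],"jaw":[255,255,255,255,255]}'
```

```text
time: 12.07
eef_pos: [0.579, 0.168, 0.2042]
tcp_rot: [0.05, 0.999, -0.0, -0.0]
contact_force: [-0.3, 0.0, -1.3]
opening: 0.168
time: 12.48
eef_pos: [0.5792, 0.1682, 0.2007]
tcp_rot: [0.05, 0.999, -0.0, -0.0]
contact_force: [-0.4, -0.5, -0.9]
opening: 0.164
```

```bash
python3 -m jog '{"travel":[[0,0,-1],[0,0,-1],[0,0,-0.5],[0,0,0],[0,0,0]],"dr":[[0,0,0],[0,0,0],[0,0,0],[0,0,0],[0,0,0]],"jaw":[255,255,255,255,255]}'
python3 -m jog '{"travel":[[0,0,-1],[0,0,-0.5],[0,0,0],[0,0,0]],"dr":[[0,0,0],[0,0,0],[0,0,0],[0,0,0]],"jaw":[255,255,255,255]}'
```

```text
time: 12.9
eef_pos: [0.5792, 0.1682, 0.1983]
tcp_rot: [0.05, 0.999, 0.0, -0.0]
contact_force: [-0.1, -0.6, -0.9]
opening: 0.164
time: 13.23
eef_pos: [0.5794, 0.1682, 0.1976]
tcp_rot: [0.05, 0.999, 0.0, 0.0]
contact_force: [-1.0, -0.0, 4.1]
opening: 0.165
```

```bash
python3 -m jog '{"travel":[[0,0,1],[0,0,0],[0,0,0],[0,0,0],[0,0,0]],"dr":[[0,0,0],[0,0,0],[0,0,0],[0,0,0],[0,0,0]],"jaw":[255,130,130,130,130]}'
python3 -m jog '{"travel":[[0,0,15],[0,0,25],[0,0,38],[0,0,38],[0,0,20]],"dr":[[0,0,0],[0,0,0],[0,0,0],[0,0,0],[0,0,0]],"jaw":[130,130,130,130,130]}'
python3 -m jog '{"travel":[[0,0,0],[0,0,0],[0,0,0]],"dr":[[0,0,0],[0,0,0],[0,0,0]],"jaw":[255,255,255]}'
python3 - <<'E'
from h import *
s=get_state();C=cam("wrist",s);im=read_camera("wrist");save("w4.png",im)
np.savez("w4.npz",R=C[2],t=C[3])
S=cam("scene");print("spray",tri([(S,(435,318)),(cam("side"),(314,132))]))
a=read_camera("scene");b=read_camera("side")
def c(i,x,y,w=100,h=75):return cv2.resize(i[y:y+h,x:x+w],(400,300),interpolation=cv2.INTER_CUBIC)
save("m4.png",np.vstack([cv2.resize(im,(400,300),interpolation=cv2.INTER_AREA),c(b,250,150)]))
save("m4.png",np.hstack([cv2.imread("pics/m4.png")[:,:,::-1],np.vstack([c(a,300,200),cv2.resize(im[60:260,180:447],(400,300))])]))
E
```

```text
time: 13.65
eef_pos: [0.5791, 0.1681, 0.1975]
tcp_rot: [0.05, 0.999, -0.0, -0.0]
contact_force: [0.9, 0.1, -0.1]
opening: 0.485
time: 14.07
eef_pos: [0.5804, 0.1683, 0.3393]
tcp_rot: [0.05, 0.999, 0.001, 0.003]
contact_force: [0.2, -0.1, 0.8]
opening: 0.495
time: 14.32
eef_pos: [0.5787, 0.1681, 0.3323]
tcp_rot: [0.05, 0.999, -0.0, -0.001]
contact_force: [-0.1, -0.2, -0.9]
opening: 0.069
spray (array([0.58121975, 0.41694286, 0.2208599 ]), [array([-0.2,  0.1]), array([-0.1, -0.1])])
```

View pics/m4.png

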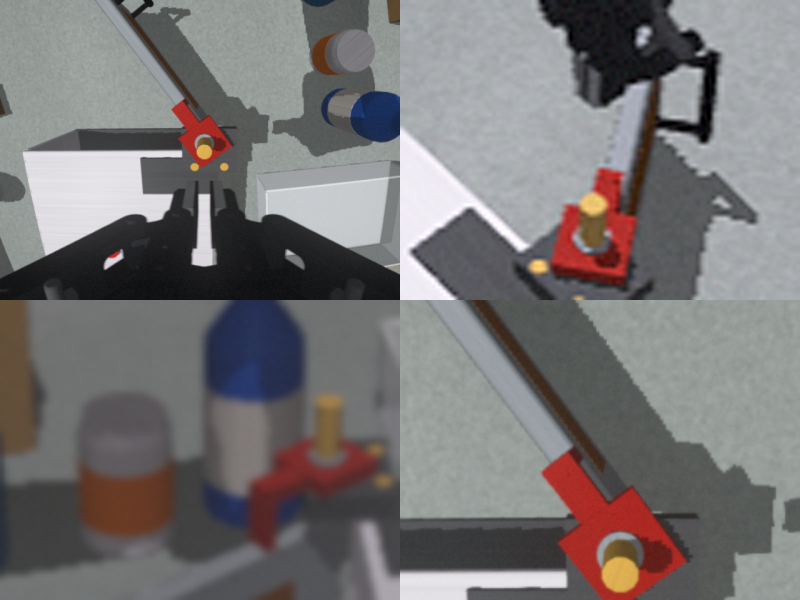

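```bash
python3 - <<'E'
from h import *
d=np.load("w4.npz");c=camera_info("wrist");W=(c["K"],c["k1"],d["R"],d["t"])
im=cv2.imread("pics/w4.png");cv2.imwrite("pics/c4.png",cv2.resize(im[0:180,130:370],(800,600),interpolation=cv2.INTER_CUBIC))
A=np.array([.5792,.1682])
for sw in np.radians([50,54,58]):
  n0=np.array([-.995,.099]);r=np.array([[np.cos(-sw),-np.sin(-sw)],[np.sin(-sw),np.cos(-sw)]])
  dd=r@np.array([-.099,-.995]);n=r@n0
  for off in (-.008,.008,.022):
    print(round(np.degrees(sw)),off,[ (proj(W,[[*(A+q*dd+off*n),.149]])[0]).round(1).tolist() for q in (.06,.15)])
E
```

```text
50 -0.008 [[270.1, 164.7], [192.1, 74.6]]
50 0.008 [[285.3, 151.4], [207.2, 60.1]]
50 0.022 [[298.8, 139.6], [220.7, 47.3]]
54 -0.008 [[273.7, 160.8], [201.8, 64.9]]
54 0.008 [[289.9, 148.6], [218.1, 51.5]]
54 0.022 [[304.3, 137.8], [232.6, 39.7]]
58 -0.008 [[277.6, 157.2], [212.3, 55.9]]
58 0.008 [[294.7, 146.2], [229.6, 43.7]]
58 0.022 [[309.8, 136.4], [245.1, 33.0]]
```

View pics/c4.png

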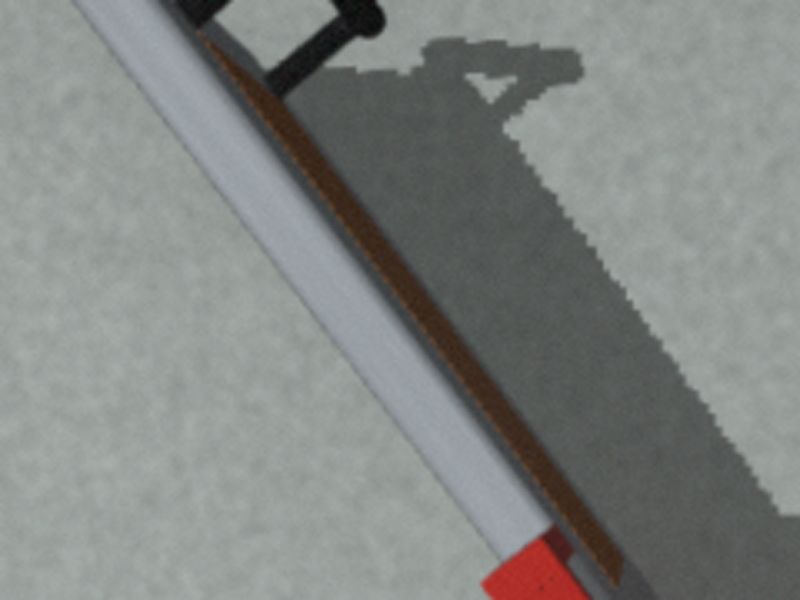

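```bash
python3 - <<'E'
from h import *
d=np.load("w4.npz");c=camera_info("wrist");W=(c["K"],c["k1"],d["R"],d["t"])
A=np.array([.5792,.1682])
I=[atz(W,p,.149)[:2] for p in [(280,168),(153.4,0)]];O=[atz(W,p,.149)[:2] for p in [(296.5,157.5),(229,69)]]
for P in (I,O):
  e=P[1]-P[0];e/=np.linalg.norm(e);n=np.array([e[1],-e[0]]);
  if n[1]<0:n=-n
  print(np.degrees(np.arctan2(e[1],e[0])),n,[(p-A)@n for p in P])
E
```

```text
-149.5536693544186 [-0.50673105  0.8621042 ] [np.float64(-0.007316688798886647), np.float64(-0.007316688798886646)]
-148.7930121007425 [-0.51813133  0.85530107] [np.float64(0.008827699329368126), np.float64(0.008827699329368126)]
```

```bash
python3 -m jog '{"travel":[[-34,-6,0],[-34,-6,0],[-34,-6,0],[-34,-6,0],[0,0,-25]],"dr":[[0,0,0],[0,0,0],[0,0,0],[0,0,0],[0,0,0]],"jaw":[255,255,255,255,255]}'
python3 -m jog '{"travel":[[0,0,-35],[0,0,-35],[0,0,-30],[0,0,0],[0,0,0]],"dr":[[0,0,0],[0,0,0],[0,0,0],[0,0,0],[0,0,0]],"jaw":[255,255,255,255,255]}'
python3 -m jog '{"travel":[[0,0,0],[0,0,0],[0,0,0],[0,0,0],[0,0,0]],"dr":[[0,0,0],[0,0,0],[0,0,0],[0,0,0],[0,0,0]],"jaw":[255,255,255,255,255]}'
```

```text
time: 14.88
eef_pos: [0.4413, 0.1442, 0.3136]
tcp_rot: [0.049, 0.999, 0.001, 0.004]
contact_force: [1.1, 0.4, 1.0]
opening: -0.005
time: 15.3
eef_pos: [0.4416, 0.144, 0.2066]
tcp_rot: [0.05, 0.999, -0.0, -0.003]
contact_force: [0.4, -0.4, 0.0]
opening: 0.001
time: 15.72
eef_pos: [0.4439, 0.1442, 0.2101]
tcp_rot: [0.05, 0.999, 0.0, 0.001]
contact_force: [-0.5, 0.1, -0.6]
opening: -0.002
```

```bash
python3 -m jog '{"travel":[[0,0,-25],[0,0,-30],[0,0,-25],[0,0,-18],[0,0,0]],"dr":[[0,0,0],[0,0,0],[0,0,0],[0,0,0],[0,0,0]],"jaw":[255,255,255,255,255]}'
python3 -m jog '{"travel":[[0,0,0],[0,0,0],[0,0,0],[0,0,0],[0,0,0]],"dr":[[0,0,0],[0,0,0],[0,0,0],[0,0,0],[0,0,0]],"jaw":[255,255,255,255,255]}'
python3 - <<'E'
import numpy as np
A=np.array([579.2,168.2]);
for sw in (54,50,45,40,35,30,25,20,15,10,5,2,0,-1):
  a=np.radians(-95.7-sw);d=np.array([np.cos(a),np.sin(a)]);n=np.array([d[1],-d[0]])
  # support half-size of finger box (11 along tool x, 15 along tool y), tool yaw 5.8deg
  tx=np.array([.995,-.1]);ty=np.array([.1,.995]);h=11*abs(n@tx)+15*abs(n@ty)
  print(sw,(A+130*d+(8+h)*n).round(1),n.round(2),round(h,1))
E
```

```text
time: 16.13
eef_pos: [0.4402, 0.1438, 0.107]
tcp_rot: [0.05, 0.999, -0.001, -0.004]
contact_force: [-0.2, -0.1, -0.3]
opening: -0.002
time: 16.55
eef_pos: [0.4441, 0.1443, 0.1122]
tcp_rot: [0.05, 0.999, 0.0, 0.001]
contact_force: [-0.4, -0.5, 1.3]
opening: -0.003
54 [453.5 125.6] [-0.5   0.86] 18.6
50 [456.8 116.9] [-0.56  0.83] 18.6
45 [461.9 106.3] [-0.63  0.77] 18.4
40 [468.   96.1] [-0.7   0.72] 18.1
35 [475.   86.3] [-0.76  0.65] 17.6
30 [483.   77.2] [-0.81  0.58] 17.0
25 [491.9  68.8] [-0.86  0.51] 16.3
20 [501.7  61.2] [-0.9   0.43] 15.5
15 [512.2  54.5] [-0.94  0.35] 14.5
10 [523.4  48.8] [-0.96  0.27] 13.4
5 [535.2  44.2] [-0.98  0.19] 12.3
2 [542.5  42. ] [-0.99  0.13] 11.5
0 [547.4  40.7] [-1.   0.1] 11.0
-1 [549.3  40.2] [-1.    0.08] 11.3
```

```bash
python3 -m jog '{"travel":[[5,-9,0],[5,-9,0],[1.7,-4.4,0],[1.7,-4.4,0],[2.5,-5.3,0]],"dr":[[0,0,0],[0,0,0],[0,0,0],[0,0,0],[0,0,0]],"jaw":[255,255,255,255,255]}'
python3 -m jog '{"travel":[[2.5,-5.3,0],[3,-5,0],[3,-5,0],[3.5,-5,0],[3.5,-5,0]],"dr":[[0,0,0],[0,0,0],[0,0,0],[0,0,0],[0,0,0]],"jaw":[255,255,255,255,255]}'
python3 -m jog '{"travel":[[4,-4.5,0],[4,-4.5,0],[4.5,-4.2,0],[4.5,-4.2,0],[5,-3.8,0]],"dr":[[0,0,0],[0,0,0],[0,0,0],[0,0,0],[0,0,0]],"jaw":[255,255,255,255,255]}'
```

```text
time: 16.97
eef_pos: [0.4597, 0.1114, 0.1111]
tcp_rot: [0.05, 0.999, 0.0, 0.0]
contact_force: [-0.1, 1.4, 0.9]
opening: -0.002
time: 17.38
eef_pos: [0.4748, 0.0863, 0.1107]
tcp_rot: [0.05, 0.999, -0.0, -0.0]
contact_force: [0.1, 0.2, 0.9]
opening: 0.0
time: 17.8
eef_pos: [0.4969, 0.0651, 0.1106]
tcp_rot: [0.05, 0.999, -0.0, -0.0]
contact_force: [-0.7, 0.9, 0.6]
opening: 0.001
```

```bash
python3 -m jog '{"travel":[[5,-3.8,0],[5.3,-3.4,0],[5.3,-3.4,0],[5.6,-2.8,0],[5.6,-2.8,0]],"dr":[[0,0,0],[0,0,0],[0,0,0],[0,0,0],[0,0,0]],"jaw":[255,255,255,255,255]}'
python3 -m jog '{"travel":[[4,-1.5,0],[4,-1.5,0],[3,-1,0],[0,0,0],[0,0,0]],"dr":[[0,0,0],[0,0,0],[0,0,0],[0,0,0],[0,0,0]],"jaw":[255,255,255,255,255]}'
python3 - <<'E'
from h import *
s=get_state();print(s["eef_pos"])
a=read_camera("scene");b=read_camera("side")
def c(i,x,y,w=133,h=100):return cv2.resize(i[y:y+h,x:x+w],(400,300),interpolation=cv2.INTER_CUBIC)
save("m5.png",np.hstack([c(a,260,190),c(b,250,150)]))
E
```

```text
time: 18.22
eef_pos: [0.524, 0.0491, 0.1108]
tcp_rot: [0.05, 0.999, 0.0, -0.0]
contact_force: [-0.3, 1.2, -0.3]
opening: 0.004
time: 18.63
eef_pos: [0.5346, 0.0453, 0.1108]
tcp_rot: [0.05, 0.999, -0.0, 0.0]
contact_force: [0.2, 0.4, 0.4]
opening: 0.002
[0.53456916 0.04531991 0.11079844]
```

View pics/m5.png

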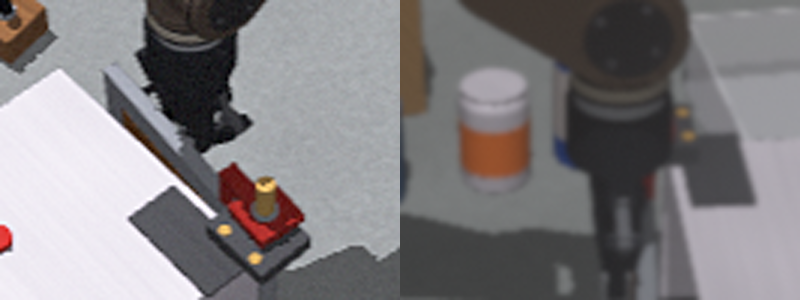

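```bash
python3 -m jog '{"travel":[[2.5,-0.7,0],[2.5,-0.7,0],[2,-0.5,0],[2,-0.4,0],[0,0,0]],"dr":[[0,0,0],[0,0,0],[0,0,0],[0,0,0],[0,0,0]],"jaw":[255,255,255,255,255]}'
python3 -m jog '{"travel":[[1,-0.2,0],[1,-0.1,0],[1,-0.1,0],[0,0,0],[0,0,0]],"dr":[[0,0,0],[0,0,0],[0,0,0],[0,0,0],[0,0,0]],"jaw":[255,255,255,255,255]}'
```

```text
time: 19.15
eef_pos: [0.544, 0.0429, 0.1109]
tcp_rot: [0.05, 0.999, -0.0, 0.0]
contact_force: [-0.5, 0.1, 0.8]
opening: -0.006
time: 19.57
eef_pos: [0.5466, 0.0426, 0.1109]
tcp_rot: [0.05, 0.999, -0.0, 0.0]
contact_force: [0.3, -0.4, -0.1]
opening: 0.005
```

```bash
python3 -m jog '{"travel":[[1,-0.1,0],[1,-0.1,0],[1,-0.1,0],[0,0,0],[0,0,0]],"dr":[[0,0,0],[0,0,0],[0,0,0],[0,0,0],[0,0,0]],"jaw":[255,255,255,255,255]}'
python3 -m jog '{"travel":[[1,-0.1,0],[1,-0.1,0],[0,0,0],[0,0,0]],"dr":[[0,0,0],[0,0,0],[0,0,0],[0,0,0]],"jaw":[255,255,255,255]}'
```

```text
time: 19.98
eef_pos: [0.5481, 0.0426, 0.1103]
tcp_rot: [0.05, 0.999, 0.0, -0.002]
contact_force: [-4.7, -0.6, 2.2]
opening: 0.004
time: 20.32
eef_pos: [0.5478, 0.0427, 0.1096]
tcp_rot: [0.05, 0.999, 0.0, -0.005]
contact_force: [-10.6, 0.3, 4.8]
opening: -0.001
```

```bash
python3 -m jog '{"travel":[[-4,0,0],[-10,0,0],[-20,0,0],[-20,0,0],[0,0,30]],"dr":[[0,0,0],[0,0,0],[0,0,0],[0,0,0],[0,0,0]],"jaw":[255,255,255,255,255]}'
python3 -m jog '{"travel":[[0,0,38],[0,0,38],[0,0,38],[0,0,38],[0,0,20]],"dr":[[0,0,0],[0,0,0],[0,0,0],[0,0,0],[0,0,0]],"jaw":[255,255,255,255,255]}'
python3 -m jog '{"travel":[[0,-38,0],[0,-38,0],[0,0,0],[0,0,0]],"dr":[[0,0,0],[0,0,0],[0,0,0],[0,0,0]],"jaw":[255,255,255,255]}'
python3 - <<'E'
from h import *
s=get_state();C=cam("wrist",s)
a=read_camera("scene");b=read_camera("side");w=read_camera("wrist")
save("wf.png",w);save("sf.png",a);save("df.png",b)
r=lambda i:cv2.resize(i,(400,300),interpolation=cv2.INTER_AREA)
def c(i,x,y,w=133,h=100):return cv2.resize(i[y:y+h,x:x+w],(400,300),interpolation=cv2.INTER_CUBIC)
save("m6.png",np.vstack([np.hstack([r(a),r(b)]),np.hstack([c(a,270,190),r(w)])]))
E
```

```text
time: 20.73
eef_pos: [0.4883, 0.0431, 0.133]
tcp_rot: [0.05, 0.999, 0.001, -0.009]
contact_force: [-1.4, 0.5, -1.0]
opening: 0.0
time: 21.15
eef_pos: [0.4989, 0.042, 0.319]
tcp_rot: [0.05, 0.999, -0.0, 0.005]
contact_force: [0.8, 0.6, 1.0]
opening: -0.001
time: 21.48
eef_pos: [0.4973, -0.0353, 0.313]
tcp_rot: [0.052, 0.999, -0.0, 0.001]
contact_force: [0.5, -0.6, 0.4]
opening: 0.002
```

View pics/m6.png

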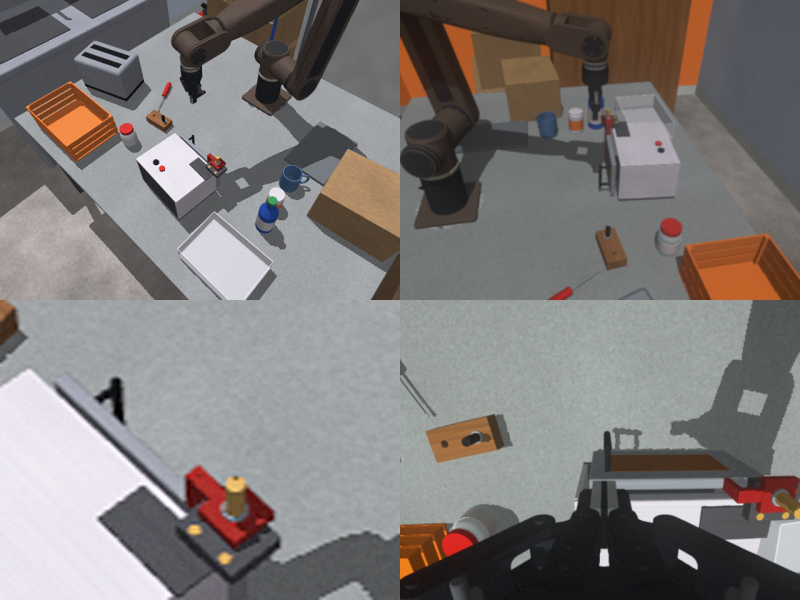

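```bash
python3 - <<'E'
import cv2
im=cv2.imread("pics/wf.png")
cv2.imwrite("pics/c6.png",cv2.resize(im[200:365,290:510],(800,600),interpolation=cv2.INTER_CUBIC))
E
```

```text
(no output)
```

View pics/c6.png

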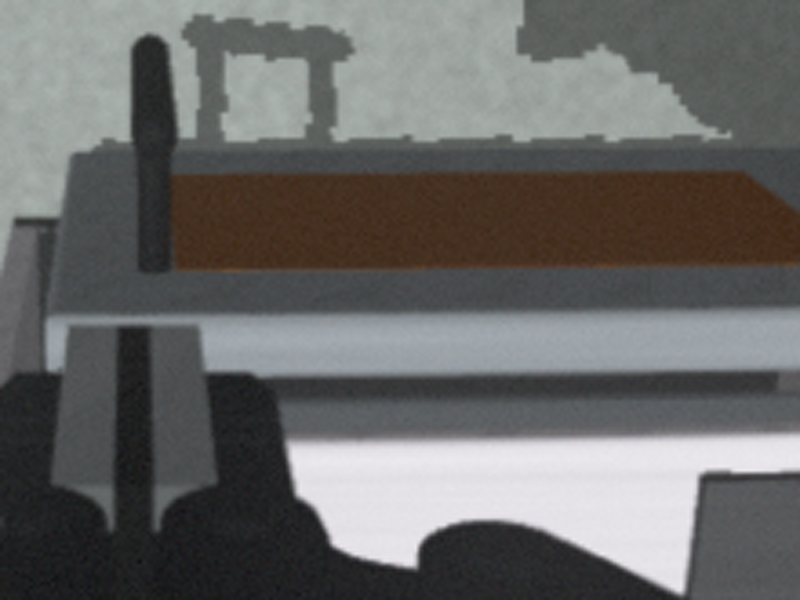

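```bash
python3 - <<'E'
from h import *
C=cam("wrist");k=275/1000
f=lambda p,z:atz(C,(290+p[0]*.275,200+p[1]*.275),z)[:2]
for n,p,q,z in (("door",(48,318),(795,308),.149),("cab",(285,437),(795,431),.16),("inner",(280,375),(795,369),.149)):
  a,b=f(p,z),f(q,z);print(n,a,b,np.degrees(np.arctan2(*(b-a))))
n=np.array([-.995,.099]);print((f((48,318),.149)-[.5792,.1682])@n,(f((795,308),.149)-[.5792,.1682])@n)
s=get_state();print(s["time"],s["contact_force"])
E
```

```text
door [ 0.55091796 -0.0571786 ] [0.56581089 0.10965388] 5.101200382407536
cab [ 0.57943378 -0.00781895] [0.59056216 0.10580291] 5.5938381828359445
inner [ 0.56964438 -0.00719191] [0.58084311 0.11016086] 5.4511107805295955
0.005828146154259676 0.007526101035957485
21.6333 [-0.25388268 -0.09795688 -0.20512836]
```

```bash
python3 -c "
from plant import *
print(sign_off())"
```

```text
the job is handed in; nothing more can be done
None
```

The job is done and handed in at about 21.6 s, well under the 67 s limit. The pin is seated through both holes and the door is shut.

- **Fitting the pin:** I took the brass-topped pin from the block, put it through the red knuckle, and dragged the door about 13 mm towards -y until the pin dropped into the bracket hole. It then went down the full 19 mm expected after resting on the bracket. The force readings while pressing and dragging stayed under about 8 N, and the last picture with the pin in view shows its flange flat on the knuckle.
- **Shutting the door:** I pushed the door shut with closed fingers until it met the stop, at about 12 N, then backed off and lifted clear.
- **Last checks:** The door edges measured within 0.5° of the cabinet front, at 5.1° and 5.45° against 5.6°, which is about my measuring error. The contact force was about zero. In the last pictures the spare peg was still in its hole, and the jar, can, mug, bottle and screwdriver looked undisturbed by eye.

No check failed.

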